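Fit and clamp a temperature probe in its inclined stand

TASK

Take the blue-handled probe out of the yellow rack and slide its steel stem down through the inclined hole of the grey stand until the probe sits fully home on the metal block. Then, with the probe home, let go of it and flip the red cam lever all the way down, away from the probe's handle, to clamp it. Leave the other two probes in the rack and do not knock the bottles and other things about.

Things in the scene. Friction and masses are not known exactly. Their poses are not given: they have to be found in the camera images.
- probe_blue: Straight rigid probe, about 90 g, upright in the rack at first. Origin on its axis at the flange's underside; +z up the handle. Black flange 28 mm dia, z 0 to 6 mm; blue round handle 22 mm dia, z 6 to 80; black cap 16 mm dia, to 86. Steel stem 10 mm dia down to z = -100 mm, last 6 mm tapering to 5 mm dia. Its turn about its axis does not matter.
- port: Metal block (38 x 40 x 26 mm) on the stand with a through hole, 12.6 mm dia, 2 mm chamfer. Origin: centre of the hole's upper mouth, 160 mm over the table. +z: out of the mouth along the hole, leaning 35 deg from vertical to the stand's -x; the probe goes in along -z. y: the stand's y. Fully home, the flange rests on the face z = 0: both origins coincide, z axes parallel.
- stand: Probe stand, fixed, on the left or right. Origin on the table below the port's origin, z up, yaw within 0.4 rad of the robot's. Base 12 mm high, x -65 to 125, y -70 to 80 mm. Post with blue boss (26 x 22 mm) at x -12, y 62, 162 mm high, bracket from it to the port. Glass beaker fixed at x 60, y 0: 70 mm dia, rim 102 mm over the table; the probe's tip ends in it.
- lever_hinge (a point): Point on the red cam lever's hinge axis (along the stand's y), in the lever's middle: 20 mm to the stand's +x of the port's origin and 2 mm lower; fixed.
- lever_tip (a point): Middle of the free end of the red cam lever, 75 mm from its hinge. The lever is a flat bar 8 mm thick and 14 mm wide, its last 26 mm 24 mm wide.
- cam_lever (a joint): Lever angle, rad. 0 = open: lever stands up, leaning 0.25 rad from vertical to the stand's +x. It swings to the stand's +x and down as the value grows; 1.45 = stop, clamped, just below level. Starts between 0 and 0.35. Friction about 0.1 N m (2 N at its end) keeps it where it is left. Closed, its cam reaches into the hole and presses on the stem, so insert with it open.
- rack: Yellow probe rack, fixed, on the left or right (the other side from the stand). Origin under its centre, on the table; 70 (x) x 200 (y) x 112 mm high; three holes, 14 mm dia, in its 12 mm top plate at x = 0, y = -65, 0, 65 mm. A probe hangs in each, flange on the plate; their order varies. Yaw within 0.4 rad.
- probe_orange: Probe like the blue one, same origin and sizes, with orange handle; stays in the rack.
- probe_white: Probe like the blue one, same origin and sizes, with white handle; stays in the rack.
- bottle_green: Green glass bottle with orange cap, loose, 56 mm diameter, 130 mm high, standing between rack and stand; origin under its base. Leave it.
- jar_amber: Amber jar with orange cap, loose, 60 mm diameter, 140 mm high, standing between rack and stand; origin under its base. Leave it.
- tip_box: Blue and red pipette tip box, loose, 85 x 115 x 66 mm; origin under its centre. Leave it.
- tube_block: Yellow block for small tubes, loose, 80 x 120 mm, 28 mm high with two tubes rising to 40 mm; origin under its centre. Leave it.
- cup: Clear plastic cup, loose, 64 mm diameter, 75 mm high, at the back; origin under its base. Leave it.
- wash_jar: Clear jar with blue cap, loose, 64 mm diameter, 100 mm high, at the back; origin under its base. Leave it.
Things that resemble listed ones, but are neither listed nor needed, are in the scene too. What is shaped like the stand but pink or purple is not meant.

How it is judged (in metres and radians):
On the way, in this order (a step that is already met when the one before it is completed fails the run):
1. the blue probe is through the hole and fully home, with the lever still open (distance between probe_blue and port below 0.006 m and z of probe_blue in the frame of port between -0.003 and 0.004 m and angle between the z axis of probe_blue and the z axis of port, either way round below 0.09 rad and value of joint cam_lever below 0.8 rad), for 0.2 s.
2. the cam lever is flipped down while the probe is home and not held (distance between probe_blue and port below 0.006 m and z of probe_blue in the frame of port between -0.003 and 0.004 m and angle between the z axis of probe_blue and the z axis of port, either way round below 0.09 rad and value of joint cam_lever above 1.25 rad and contact force between the fingers and probe_blue below 0.1 N), for 0.2 s.
At the end, for the whole second after the job is handed in: The blue probe's origin is within 6 mm of the port's origin and at most 4 mm proud of the block's face, its axis within 0.09 rad of the hole's, at rest; the cam lever stands at more than 1.25 rad (stop at 1.45) (distance between probe_blue and port below 0.006 m and z of probe_blue in the frame of port between -0.003 and 0.004 m and angle between the z axis of probe_blue and the z axis of port, either way round below 0.09 rad and value of joint cam_lever above 1.25 rad and linear speed of probe_blue below 0.02 m/s); the robot touches nothing.
It fails at once if another probe is moved more than 15 mm (distance of any of probe_orange, probe_white from where it was at the start of the episode above 0.015 m).
It fails at once if a bottle, jar, cup, tip box or tube block is moved more than 30 mm (distance of any of bottle_green, jar_amber, tip_box, tube_block, cup, wash_jar from where it was at the start of the episode above 0.03 m).
It also fails if it takes over 56 s, if anything falls off the work surface, if the arm or the gripper's body presses on something with over 40 N, if the wrist force passes 120 N, or if a joint passes its speed limit or range.

ROBOT

A 6-joint arm with a two-finger parallel gripper is mounted at the origin on the work surface. World frame = base frame: x ahead of the robot, y to its left, z up, the work surface at z = 0. Lengths are in m, angles in degrees, forces in N, time in s.
With the tool pointing down it reaches from about 0.3 to 0.875 m from the base axis. Payload 6.4 kg.
Tool frame: the origin (TCP) lies midway between the tips of the shut fingers; the grasp point (between the pads) lies arm.grip_point_offset behind it (arm.grip_point_offset is the distance from the TCP to the grasp point, in m); z points along the fingers, y is the line along which they close (so a half turn about z gives the same grasp; the last joint's range is limited). The gripper opens to 85 mm and grips with 20 to 120 N. Pads are 22 mm wide; open, the fingers measure 114 mm over their backs; the gripper's body (76 mm by 85 mm) begins 54 mm behind the grasp point. The pads swing forward as they close: fully open they stand 13 mm farther back than shut.
Start: joints at [-85.56, 10.359, 92.074, -0, 77.567, -11.82], TCP at [0.161, -0.552, 0.191] pointing down, gripper open.
Joint ranges: [-171.53, 171.53], [-51.25, 118.39], [17.06, 147.69], [-65.23, 245.23], [0, 150.52], [-178.68, 178.68]. Speed limits (degrees/s): [147.25, 147.25, 172.46, 180, 180, 180].

INTERFACE

Orientations are given as [roll, pitch, yaw] about the fixed x, y, z axes, in that order (R = Rz(yaw) Ry(pitch) Rx(roll)).
In Python, from bench import arm gives the robot as it stands.
- The arm moves only by the shell command python3 -m inch 'ROWS' [FORCE]. ROWS is a JSON object of lists of equal length, an entry for each row: "grip": the opening, from 0 (shut) to 1 (fully open); "dp": the shift along the world's x, y, z in cm, a list of three; "turn": the turn about the world's z in rad. A call has 1 to 20 rows; each row shifts and turns the commanded pose from where the row before left it; what a row does not reach is not made up. A row lasts 1/8 s, in which the tool goes at most 62.5 mm and 10.7 degrees, less where a joint would pass 70% of its speed; a pose out of reach is approached as far as the arm can. A call is refused whole if a number of a shift passes 6.25 or a number of a turn 0.188, either way. A call with a gripper value outside its range is refused whole. The fingers move at their own pace and stop on an object; FORCE is the grip in N (left out, the last holds). Time passes only in rows, so rows that do not move let the fingers close. It gives the time, the measured TCP pose, the force, the opening and the grip force at its end, in the units of the state.
- arm.observe(): the state, without advancing time (a new reading comes with each control period).
- arm.snapshot(name): name is "scene" or "top"; returns the picture (480x640x3 uint8, red, green, blue); there is no depth.
- arm.camera_params(name): a dict with "intrinsics" (3x3 intrinsics, pixels), "dist_coeffs" ([k1, k2, p1, p2, k3] as OpenCV has them; the pictures are not rectified), "eye" and "rotation" of the camera in the world. Camera axes: x right, y down, z forward; pixel columns grow to the right and rows downward; lengths in m; the calibration is good to about 2 mm. A picture is of the moment at which its call begins. camera_params takes no time and is no camera call.
- arm.finish_job(): hands the job in; it is judged then, once.
The state is a dict: "clock": time; "joints": joint angles; "joint_vel": joint speeds; "joint_torque": joint torques, N m; "tcp_pos": TCP position; "tcp_rot": TCP orientation; "ft_force": force on the tool from outside, world axes, zero at the start; "wrist_torque": the same for the moment, N m; "gripper_width": finger opening in m; "gripper_force": force on a finger pad.
Only numpy, scipy, OpenCV 4.12 (cv2) and the standard library are available. Lean on these libraries where they do the work, as an engineer would, in place of code of your own. Each camera call takes 0.05 s, during which the arm holds its last target. There are 200 camera calls.

## Working session

There is one attempt and no reset: what is moved stays moved. The work goes in short steps, Python scripts to look and compute and a shell command to move; the robot and the scene stay as the last step left them, time stands still between calls to the robot, and variables do not carry over. Pictures are saved under pics/ and viewed, at most 10 in all, crops included, and the job is handed in when it is done.

```bash
mkdir -p pics; ls; python3 - <<'E'
from bench import arm
import cv2,numpy as np
for n in("scene","top"):
    cv2.imwrite(f"pics/{n}0.png",arm.snapshot(n)[:,:,::-1]); p=arm.camera_params(n); print(n,{k:np.round(v,4).tolist() for k,v in p.items() if k in("intrinsics","dist_coeffs","eye","rotation")})
print(arm.grip_point_offset,arm.observe())
E
```

```text
pics
scene {'intrinsics': [[514.9054, 0.0, 315.8463], [0.0, 514.9054, 237.381], [0.0, 0.0, 1.0]], 'dist_coeffs': [-0.0801, 0.0, 0.0, 0.0, 0.0], 'eye': [1.4672, 0.397, 0.9713], 'rotation': [-128.0829, -0.9798, 113.5532]}
top {'intrinsics': [[434.3503, 0.0, 318.612], [0.0, 434.3503, 245.6568], [0.0, 0.0, 1.0]], 'dist_coeffs': [0.0166, 0.0, 0.0, 0.0, 0.0], 'eye': [0.4188, -0.0182, 1.2522], 'rotation': [-176.7469, 1.9967, -90.6801]}
0.0187 {'clock': 0.1, 'joints': array([-8.55606897e+01,  1.03988441e+01,  9.21260711e+01,  1.66871418e-03,
        7.75680371e+01, -1.18204726e+01]), 'joint_vel': array([-0.02313578, -0.07861659, -0.16416039, -0.00882842, -0.0272428 ,
       -0.14144983]), 'joint_torque': array([ 4.45620117e-04, -4.45875549e+01, -3.52238417e+01, -2.54955039e-04,
        4.14811875e-03,  1.25956649e-05]), 'tcp_pos': array([ 0.16097483, -0.55142103,  0.19056123]), 'tcp_rot': array([-1.79909352e+02, -2.06353419e-02,  1.62594060e+01]), 'ft_force': array([-0.85032231,  0.65691881, -0.93692656]), 'wrist_torque': array([ 0.00210615,  0.02888006, -0.01245203]), 'gripper_force': 0.0, 'gripper_width': 0.08538839589279984}
```

View pics/scene0.png

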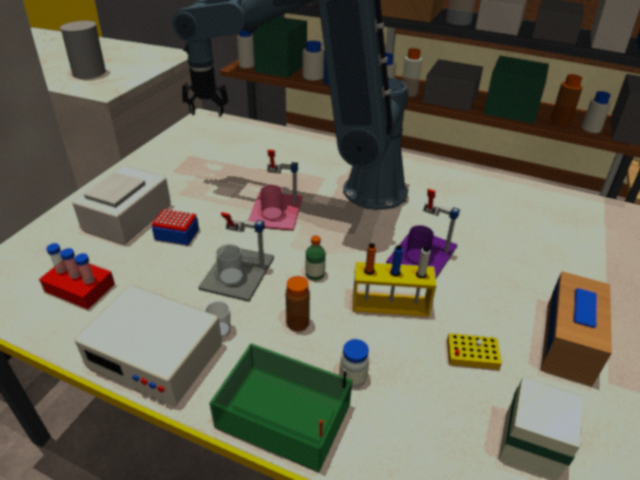

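View pics/top0.png

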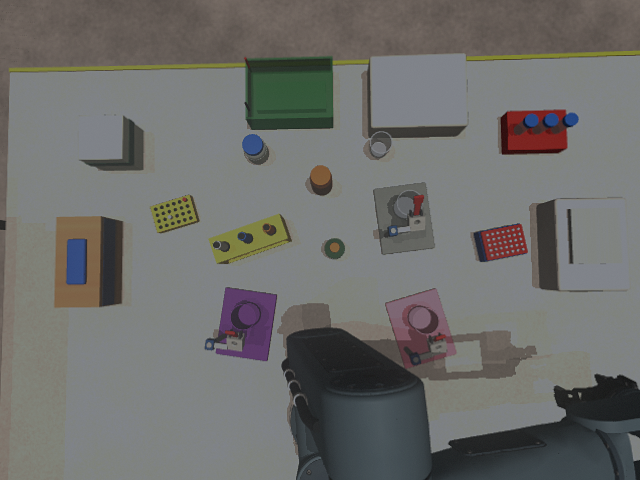

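```bash
cat > h.py <<'E'
import cv2,numpy as np
from scipy.spatial.transform import Rotation as R
from bench import arm
def cam(n):
    p=arm.camera_params(n)
    return np.array(p["intrinsics"],float),np.array(p["dist_coeffs"],float),np.array(p["eye"],float),R.from_euler("xyz",p["rotation"],degrees=True).as_matrix()
def proj(n,P):
    K,D,e,M=cam(n); P=np.atleast_2d(np.asarray(P,float))
    return cv2.projectPoints(P,cv2.Rodrigues(M.T)[0],-M.T@e,K,D)[0][:,0]
def ray(n,uv):
    K,D,e,M=cam(n); q=cv2.undistortPoints(np.array([[uv]],float),K,D)[0,0]
    return e,M@np.array([q[0],q[1],1.])
def onz(n,uv,z):
    e,d=ray(n,uv); return e+d*(z-e[2])/d[2]
def tri(uvs):
    A=np.zeros((3,3));b=np.zeros(3)
    for n,uv in uvs.items():
        e,d=ray(n,uv); d/=np.linalg.norm(d); Q=np.eye(3)-np.outer(d,d); A+=Q;b+=Q@e
    return np.linalg.solve(A,b)
def crop(im,x,y,w,h,s,step=10):
    c=np.clip(im[y:y+h,x:x+w].astype(float)*1.5,0,255).astype(np.uint8)
    c=cv2.resize(c,None,fx=s,fy=s,interpolation=cv2.INTER_CUBIC)
    for u in range(-(-x//step)*step,x+w,step):
        cv2.line(c,(int((u-x+.5)*s),0),(int((u-x+.5)*s),6),(255,0,255),1); cv2.putText(c,str(u),(int((u-x+.5)*s)-10,16),0,.33,(255,0,255),1)
    for v in range(-(-y//step)*step,y+h,step):
        cv2.line(c,(0,int((v-y+.5)*s)),(6,int((v-y+.5)*s)),(255,0,255),1); cv2.putText(c,str(v),(8,int((v-y+.5)*s)+4),0,.33,(255,0,255),1)
    return c
E
python3 - <<'E'
from h import *
t=cv2.imread("pics/top0.png");s=cv2.imread("pics/scene0.png")
cv2.imwrite("pics/A.png",np.hstack([crop(t,367,172,80,100,5),crop(s,200,203,80,100,5)]))
cv2.imwrite("pics/B.png",np.vstack([crop(t,200,208,100,60,5),crop(s,348,236,100,60,5)]))
E
```

```text
(no output)
```

View pics/A.png

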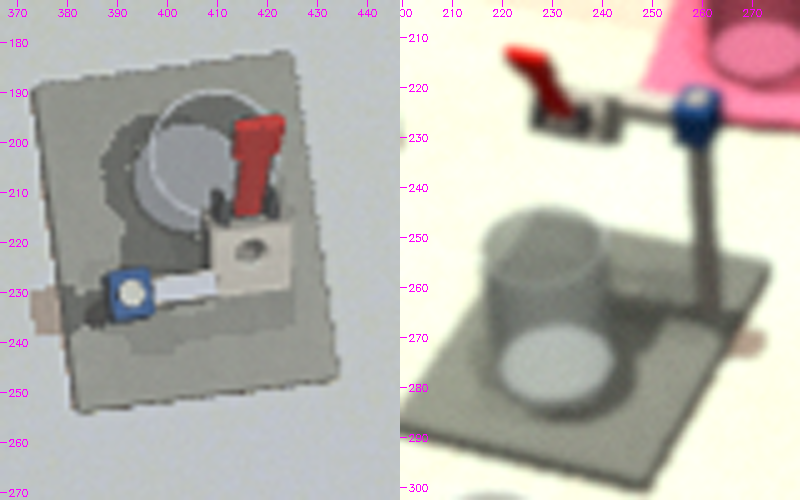

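View pics/B.png

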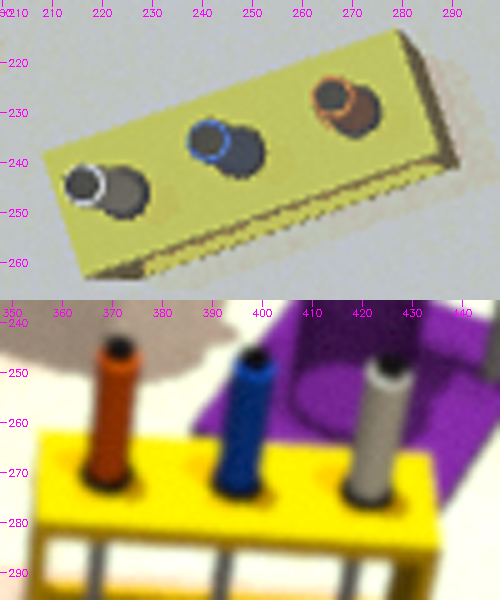

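```bash
cat > fit.py <<'E'
from h import *
from scipy.optimize import least_squares
def fit(obs,x0,name):
    def w(p,P): 
        c,s=np.cos(p[2]),np.sin(p[2]); P=np.asarray(P)/1e3
        return np.c_[p[0]+c*P[:,0]-s*P[:,1],p[1]+s*P[:,0]+c*P[:,1],P[:,2]]
    def r(p): return np.concatenate([(proj(n,w(p,[q for q,_ in o]))-[u for _,u in o]).ravel() for n,o in obs.items()])
    S=least_squares(r,x0,loss="soft_l1"); print(name,S.x.round(4)); 
    i=0
    for n,o in obs.items(): print(n,r(S.x)[i:i+2*len(o)].reshape(-1,2).round(1).tolist()); i+=2*len(o)
    return S.x
if __name__=="__main__":
    st={"top":[((125,80,12),(373.5,188.5)),((125,-70,12),(425.5,182)),((-65,-70,12),(434,247.5)),((-65,80,12),(382,253.5)),((-12,62,162),(392.3,230)),((0,0,160),(417,221.5))],
     "scene":[((-65,80,12),(273.5,255.5)),((125,80,12),(250,299.5)),((-12,62,162),(259,222))]}
    p=fit(st,[.5,-.25,0],"stand")
    for k in st: fit({k:st[k]},[.5,-.25,0],"stand "+k)
    rk={"top":[((35,100,112),(209,238.5)),((35,-100,112),(280,214)),((-35,100,112),(217,263)),((-35,-100,112),(288,239)),((0,0,198),(241,235.8)),((0,65,198),(216.3,244.8)),((0,-65,198),(265.7,227.3))],
     "scene":[((-35,-100,112),(358,262.5)),((-35,100,112),(433.5,266)),((35,-100,112),(357,280)),((35,100,112),(436.5,286)),((0,0,198),(398.8,246.5)),((0,65,198),(426,247.5)),((0,-65,198),(371.8,244))]}
    fit(rk,[.5,.25,0],"rack")
    for k in rk: fit({k:rk[k]},[.5,.25,0],"rack "+k)
    print("lever tip",onz("top",(420,196.5),.23), "bottle", onz("top",(334.5,248),.13),"jar",onz("top",(321,175),.14))
E
python3 fit.py
```

```text
stand [ 0.5372 -0.227   0.1108]
top [[-0.6, -0.2], [-0.3, -0.5], [0.4, -0.1], [-0.4, 0.4], [0.2, -0.2], [-0.5, 0.5]]
scene [[0.5, -0.7], [-1.9, -0.5], [-0.4, 0.1]]
stand top [ 0.5371 -0.2275  0.1057]
top [[-0.2, -0.4], [0.1, -0.4], [0.5, 0.1], [-0.4, 0.3], [0.4, -0.3], [-0.3, 0.6]]
stand scene [ 0.54   -0.2251  0.1421]
scene [[0.2, -0.7], [-0.0, 0.1], [-0.2, 0.4]]
rack [0.5053 0.2086 0.3216]
top [[-1.1, 0.1], [-1.0, -0.2], [-0.9, 0.5], [-0.5, -0.3], [-0.4, 0.3], [-0.7, 0.0], [-0.0, 0.1]]
scene [[-2.9, -1.5], [-0.1, 0.5], [-2.8, -0.5], [-0.6, -0.7], [-0.2, -0.3], [-0.2, 0.6], [-0.3, 0.3]]
rack top [0.5054 0.2069 0.3165]
top [[-0.5, -0.2], [-0.3, -0.1], [-0.4, 0.3], [0.1, -0.2], [0.3, 0.2], [-0.0, -0.2], [0.7, 0.1]]
rack scene [0.5052 0.2104 0.3377]
scene [[-2.5, -1.0], [0.3, 0.2], [-1.9, 0.1], [0.3, -1.0], [0.5, -0.1], [0.4, 0.5], [0.4, 0.8]]
lever tip [ 0.58981762 -0.22327286  0.23      ] bottle [ 0.4764147  -0.02090927  0.13      ] jar [0.66558521 0.01141426 0.14      ]
```

```bash
python3 -m inch '{"grip":[0.5,0.5,0.5,0.5,0.5,0.5,0.5,0.5,0.5,0.5,0.5,0.5,0.5,0.5,0.5,0.5,0.5,0.5,0.5,0.5],"dp":[[0,0,4],[0,0,4],[0,0,4],[2,4.47,0],[2,4.47,0],[2,4.47,0],[2,4.47,0],[2,4.47,0],[2,4.47,0],[2,4.47,0],[2,4.47,0],[2,4.47,0],[2,4.47,0],[2,4.47,0],[2,4.47,0],[2,4.47,0],[2,4.47,0],[2,4.47,0],[2,4.47,0],[2.4,4.4,0]],"turn":[0,0,0,0,0,0,0,0,0,0,0,0,0,0,0,0,0,0,0.02,0.017]}' 30; python3 - <<'E'
from h import *
s=arm.observe(); print(s["tcp_pos"],s["tcp_rot"],s["gripper_width"],s["ft_force"],s["clock"])
a=arm.snapshot("top")[:,:,::-1];b=arm.snapshot("scene")[:,:,::-1]
cv2.imwrite("pics/C.png",np.hstack([crop(a,190,190,100,100,4),crop(b,345,200,100,100,4)]))
E
```

```text
clock: 2.6
tcp_pos: [0.5052, 0.2089, 0.311]
tcp_rot: [180.0, 0.0, 18.4]
ft_force: [0.5, -0.6, 0.1]
gripper_width: 0.0429
gripper_force: 0.0
[0.50517719 0.2089003  0.31102628] [1.79995066e+02 2.93384346e-02 1.84415879e+01] 0.04293570048531184 [ 0.49460475 -0.61452267  0.06617467] 2.6
```

```bash
python3 -m inch '{"grip":[0.5,0.5,0.5,0.5,0.5,0.5,0.0,0.0,0.0,0.0],"dp":[[0,0,-3.2],[0,0,-3.2],[0,0,-3.2],[0,0,-3.2],[0,0,-3],[0,0,0],[0,0,0],[0,0,0],[0,0,0],[0,0,0]],"turn":[0,0,0,0,0,0,0,0,0,0]}' 30; python3 - <<'E'
from h import *
a=arm.snapshot("scene")[:,:,::-1]
cv2.imwrite("pics/C.png",crop(a,330,180,130,120,5))
E
```

```text
clock: 3.95
tcp_pos: [0.5062, 0.2075, 0.1551]
tcp_rot: [180.0, -0.2, 18.4]
ft_force: [-0.1, -0.7, 6.9]
gripper_width: 0.0132
gripper_force: 29.7
```

View pics/C.png

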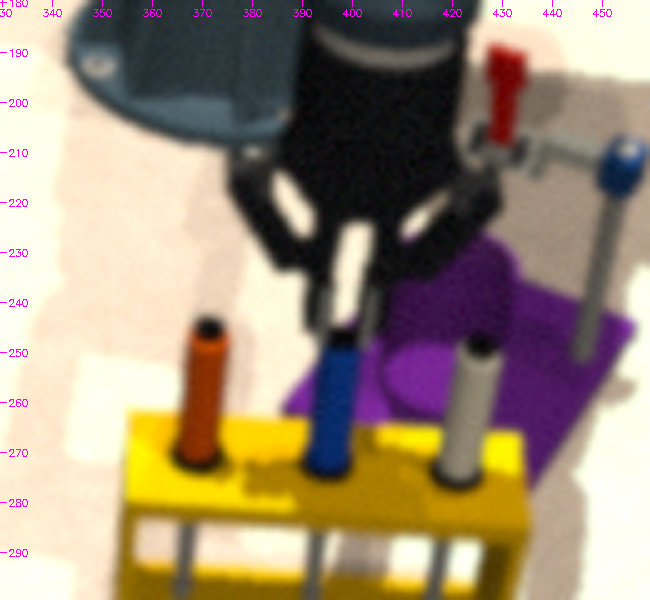

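```bash
python3 - <<'E'
from h import *
s=arm.observe();p=s["tcp_pos"];print(p,s["joints"])
for n in("scene","top"): print(n,proj(n,[p,[.505,.208,.112],[.505,.208,.198],p+[0,0,.0187]]).round(1).tolist())
a=arm.snapshot("top")[:,:,::-1]
cv2.imwrite("pics/D.png",crop(a,190,185,120,95,5))
b=cv2.imread("pics/scene0.png").astype(int); 
E
```

```text
[0.50620051 0.20750251 0.15509969] [9.85128004e+00 8.70375464e+00 9.83534909e+01 6.08270602e-03
 7.27608888e+01 8.14607873e+01]
scene [[396.0, 259.9], [394.4, 272.7], [398.4, 246.1], [396.9, 254.0]]
top [[244.7, 237.0], [247.8, 238.7], [240.9, 236.2], [243.1, 236.5]]
```

View pics/D.png

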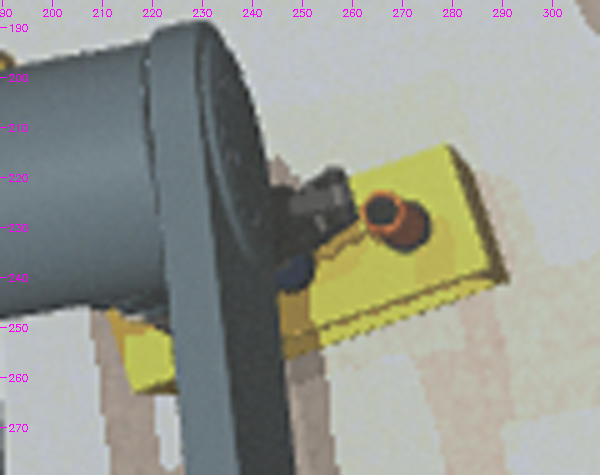

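```bash
python3 - <<'E'
from h import *
c,s=np.cos(np.radians(16.26)),np.sin(np.radians(16.26))
t=np.array([.161,-.5514,.1906]); y=np.array([-s,c,0])
for dz in(0,.013,.05): print(dz,proj("scene",[t+[0,0,dz],t+y*.0425+[0,0,dz],t-y*.0425+[0,0,dz]]).round(1).tolist())
a=cv2.imread("pics/scene0.png"); b=arm.snapshot("scene")[:,:,::-1]
cv2.imwrite("pics/E.png",np.hstack([crop(a,165,60,80,80,5),crop(b,360,210,80,80,5)]))
E
```

```text
0 [[208.5, 129.5], [220.8, 130.4], [196.4, 128.7]]
0.013 [[208.1, 126.0], [220.4, 126.8], [195.9, 125.2]]
0.05 [[207.0, 115.8], [219.4, 116.6], [194.6, 115.0]]
```

View pics/E.png

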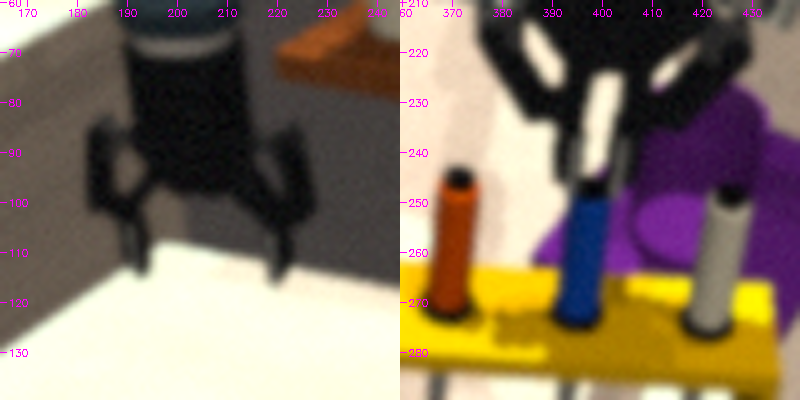

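```bash
python3 -m inch '{"grip":[0.5,0.5,0.5,0.5,0.5,0.5,0.5,0.5],"dp":[[0,0,0],[0,0,0],[0,0,0],[0,0,-1],[0,0,-1],[0,0,-1],[0,0,-1],[0,0,0]],"turn":[0,0,0,0,0,0,0,0]}' 30; python3 - <<'E'
from h import *
b=arm.snapshot("scene")[:,:,::-1];a=arm.snapshot("top")[:,:,::-1]
cv2.imwrite("pics/F.png",np.hstack([crop(b,360,210,80,80,5),crop(a,220,200,80,80,5)]))
E
```

```text
clock: 5.1
tcp_pos: [0.5041, 0.207, 0.1121]
tcp_rot: [-180.0, 0.1, 18.4]
ft_force: [0.4, 1.0, 1.0]
gripper_width: 0.0429
gripper_force: 0.0
```

View pics/F.png

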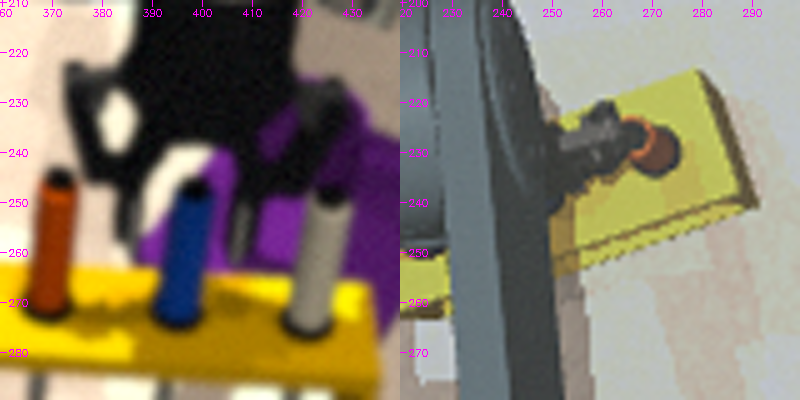

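```bash
python3 -m inch '{"grip":[0,0,0,0],"dp":[[0,0,0],[0,0,0],[0,0,0],[0,0,0]],"turn":[0,0,0,0]}' 30; python3 - <<'E'
from h import *
print(proj("top",[[.52,.16,.215],[.52,.16,.175]]))
E
```

```text
clock: 5.7
tcp_pos: [0.5054, 0.2073, 0.1138]
tcp_rot: [180.0, -0.1, 18.4]
ft_force: [0.2, 1.3, 1.4]
gripper_width: 0.0213
gripper_force: 31.5
[[259.17919656 229.14880371]
 [261.92097714 230.66254687]]
```

```bash
python3 -m inch '{"grip":[0,0,0,0,0,0,0,0,0,0,0,0,0,0],"dp":[[0,0,1.5],[0,0,2.5],[0,0,3],[0,0,3],[0,0,3.3],[0,0,0],[1.3,0.43,0],[1.3,0.43,0],[1.3,0.43,0],[1.3,0.45,0],[0,0,-3],[0,0,-3],[0,0,-3],[0,0,0]],"turn":[0,0,0,0,0,0,0,0,0,0,0,0,0,0]}' 35; python3 - <<'E'
from h import *
b=arm.snapshot("scene")[:,:,::-1]
cv2.imwrite("pics/G.png",crop(b,330,180,130,120,5))
E
```

```text
clock: 7.45
tcp_pos: [0.5553, 0.2243, 0.1533]
tcp_rot: [-180.0, 0.4, 18.4]
ft_force: [0.1, 0.2, -1.1]
gripper_width: 0.0211
gripper_force: 34.2
```

View pics/G.png

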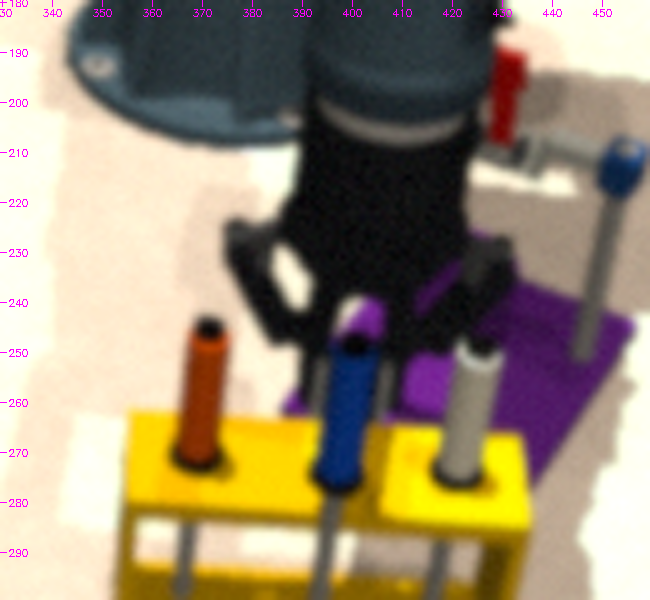

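```bash
python3 -m inch '{"grip":[0,0,0,0,0,0,0,0,0,0,0,0,0],"dp":[[-0.67,-0.22,0],[-0.67,-0.22,0],[-0.67,-0.22,0],[-0.67,-0.22,0],[-0.67,-0.22,0],[-0.67,-0.22,0],[-0.67,-0.22,0],[-0.67,-0.22,0],[-0.67,-0.22,0],[-0.67,-0.22,0],[-0.67,-0.22,0],[-0.67,-0.22,0],[0,0,0]],"turn":[0,0,0,0,0,0,0,0,0,0,0,0,0]}' 30; cat > tilt.py <<'E'
from h import *
def tilt(n="scene"):
    """blue handle: tilt about tool y and position of the handle's middle, from its outline's axis"""
    s=arm.observe(); im=arm.snapshot(n)[:,:,::-1].copy(); cv2.imwrite("pics/t%.2f%s.png"%(s["clock"],n),im)
    g=s["tcp_pos"]+[0,0,.059]; yaw=np.radians(s["tcp_rot"][2]); c=proj(n,[g])[0]
    hsv=cv2.cvtColor(im,cv2.COLOR_BGR2HSV); m=cv2.inRange(hsv,(108,150,25),(122,255,255))
    k,l,st,ce=cv2.connectedComponentsWithStats(m)
    j=[i for i in range(1,k) if st[i,4]>15 and np.hypot(*(ce[i]-c))<25]
    for i in j: print("blob",st[i].tolist(),ce[i].round(1))
    if not j: return print("none near",c)
    i=max(j,key=lambda i:st[i,4]); v,u=np.nonzero(l==i)
    d=cv2.fitLine(np.c_[u,v].astype(np.float32),cv2.DIST_HUBER,0,.01,.01).ravel()
    a=np.degrees(np.arctan2(d[0],-d[1])); a=(a+90)%180-90
    for t in range(-5,61,5):
        t_=np.radians(t); ax=np.array([-np.cos(yaw)*np.sin(t_),-np.sin(yaw)*np.sin(t_),np.cos(t_)])
        q=proj(n,[g-ax*.05,g+ax*.02]); e=q[1]-q[0]; b=(np.degrees(np.arctan2(e[0],-e[1]))+90)%180-90
        print(t,"%.1f len %.1f mid %s"%(b,np.hypot(*e)*74/70,proj(n,[g-ax*.017])[0].round(1)),end="; ")
    print("\nimage angle %.1f"%a,"len",np.ptp(np.c_[u,v]@d[:2]))
if __name__=="__main__": tilt("scene"); tilt("top")
E
python3 tilt.py
```

```text
clock: 9.12
tcp_pos: [0.476, 0.1981, 0.1567]
tcp_rot: [180.0, 0.0, 18.4]
ft_force: [1.3, 1.0, 1.3]
gripper_width: 0.0212
gripper_force: 33.5
blob [394, 225, 11, 33, 247] [398.4 240.4]
-5 9.1 len 22.4 mid [397.8 237.6]; 0 8.3 len 24.1 mid [397.8 238. ]; 5 7.6 len 25.6 mid [397.9 238.3]; 10 6.9 len 26.9 mid [397.9 238.6]; 15 6.4 len 28.1 mid [397.9 238.9]; 20 5.8 len 29.0 mid [398.  239.1]; 25 5.3 len 29.7 mid [398.  239.3]; 30 4.8 len 30.2 mid [398.1 239.4]; 35 4.3 len 30.5 mid [398.1 239.4]; 40 3.8 len 30.5 mid [398.2 239.5]; 45 3.3 len 30.3 mid [398.3 239.4]; 50 2.8 len 29.9 mid [398.3 239.3]; 55 2.2 len 29.2 mid [398.4 239.2]; 60 1.7 len 28.4 mid [398.5 239. ]; 
image angle 4.1 len 32.20536336302757
none near [243.41382295 247.46826979]
```

```bash
python3 -m inch '{"grip":[0,0,0,0,0,0,0,0,0,0,0,0,0,0,0,0],"dp":[[0,0,2.5],[0,0,3.5],[0,0,3.5],[0,0,3.3],[-0.2,-2.2,0],[-0.4,-4.4,0],[-0.4,-4.4,0],[-0.4,-4.4,0],[-0.4,-4.4,0],[-0.4,-4.4,0],[-0.4,-4.4,0],[-0.4,-4.4,0],[-0.4,-4.4,0],[-0.4,-4.2,0],[-0.2,-2,0],[0,0,0]],"turn":[0,0,0,0,-0.02,-0.02,-0.02,-0.02,-0.02,-0.02,-0.02,-0.02,-0.02,-0.02,-0.01,0]}' 40; python3 tilt.py
```

```text
clock: 11.22
tcp_pos: [0.436, -0.2382, 0.2836]
tcp_rot: [-179.9, 0.1, 6.2]
ft_force: [0.2, 0.6, -1.1]
gripper_width: 0.0207
gripper_force: 39.3
blob [239, 135, 10, 30, 189] [243.4 148.7]
-5 -6.5 len 24.2 mid [246.7 147.6]; 0 -4.0 len 25.3 mid [246.5 147.9]; 5 -1.7 len 26.3 mid [246.3 148.2]; 10 0.4 len 27.1 mid [246.1 148.4]; 15 2.5 len 27.8 mid [245.8 148.5]; 20 4.5 len 28.3 mid [245.6 148.6]; 25 6.4 len 28.6 mid [245.4 148.6]; 30 8.3 len 28.7 mid [245.1 148.6]; 35 10.2 len 28.6 mid [244.9 148.6]; 40 12.1 len 28.4 mid [244.7 148.5]; 45 14.1 len 28.0 mid [244.5 148.3]; 50 16.2 len 27.4 mid [244.4 148.1]; 55 18.4 len 26.6 mid [244.2 147.9]; 60 20.7 len 25.6 mid [244.  147.6]; 
image angle 6.2 len 29.588792875409126
none near [439.43966759 260.65895209]
```

```bash
cat > asc.py <<'E'
from h import *
def asc(f,ref,u0,u1,v0,v1):
    a=cv2.imread(f).astype(int); b=cv2.imread(ref).astype(int)
    h=cv2.cvtColor(cv2.imread(f),cv2.COLOR_BGR2HSV); d=abs(a-b).max(2); g=a.max(2)
    print("cols",u0,u1)
    for v in range(v0,v1):
        print(v,"".join("B" if 105<h[v,u,0]<125 and h[v,u,1]>140 and g[v,u]>25 else "." if d[v,u]<22 else "#" if g[v,u]<45 else "o" if g[v,u]<100 else "+" for u in range(u0,u1)))
E
python3 - <<'E'
from asc import *
import glob
asc("pics/t11.22scene.png" if glob.glob("pics/t11.22scene.png") else sorted(glob.glob("pics/t11*scene.png"))[0],"pics/scene0.png",220,285,115,215)
f=sorted(glob.glob("pics/t11*top.png"))[0]
g=np.array([.436,-.2382,.2836+.059]); y=np.radians(6.2)
for t in (25,35):
    t=np.radians(t); ax=np.array([-np.cos(y)*np.sin(t),-np.sin(y)*np.sin(t),np.cos(t)])
    for n in("scene","top"): print(n,proj(n,[g+.026*ax,g-.06*ax,g-.16*ax]).round(1).tolist())
asc(f,"pics/top0.png",405,465,185,250)
E
```

```text
cols 220 285
115 .#########oo#################....................................
116 o#########ooo################....................................
117 +o########ooo##################..................................
118 +o########oooo#####################..............................
119 ++o########o+oo#####################........#....................
120 .+o########oo+o####################o...o#######..................
121 ..+o########ooo###################o+...oo#######.................
122 ..+oo#######oo####################o+...+o######o.................
123 ...+o#############################o+...+o#####o+.................
124 ...++o#################ooo########o++..+o####oo+.................
125 ....+o################oo++o#######o+..++o####o+..................
126 .....+o###############o+++o#######o+..+o####o++..................
127 .....++o##############o+++o#######o++++o####o+...................
128 ......+o##############o+++o#######o+++o####o++...................
129 ......++o#############o+.++o######oo++o###oo+....................
130 .......+o#############o+..+o#####
[... 9666 characters left out ...]
............ooooooooo+......o######ooooo##oooooooo
240 ......................ooo######oo....oo######ooooo#ooooooooo
241 ......................o#####o####o...o#####ooooo##oooooooooo
242 ......................o###BoooBo#o..oo#####ooooo##oooooooooo
243 ......................o##oooooBBo#..o#####oooo###ooooooooooo
244 .....................o##oooooooooooo####oooo####oooooooooooo
245 .....................o##ooooooooooo####oooo####ooooooooooooo
246 .....................o##oooooooooo####oooo####oooooooooooooo
247 .....................o##ooooooooo#####oo#####ooooooooooooooo
248 ......................o#oooooooo#o##########ooo+oooooooooooo
249 .......................o#ooooooo##o########ooooooooooooooooo
```

```bash
python3 -m inch '{"grip":[0,0,0,0,0,0,0,0,0],"dp":[[0.1,0,-1.3],[0,0,-1.3],[0,0,-1.3],[0,0,0],[0.29,0.03,-0.41],[0.29,0.03,-0.41],[0.29,0.03,-0.41],[0.29,0.03,-0.41],[0,0,0]],"turn":[0,0,0,0,0,0,0,0,0]}' 30; python3 - <<'E'
from asc import *
s=arm.observe(); a=arm.snapshot("top"); cv2.imwrite("pics/i1.png",a[:,:,::-1]); b=arm.snapshot("scene"); cv2.imwrite("pics/i1s.png",b[:,:,::-1])
cv2.imwrite("pics/H.png",np.hstack([crop(a[:,:,::-1],385,180,65,80,6),crop(b[:,:,::-1],205,165,65,80,6)]))
E
```

```text
clock: 12.45
tcp_pos: [0.4495, -0.2365, 0.2287]
tcp_rot: [-180.0, -0.0, 6.4]
ft_force: [0.9, 0.7, 0.1]
gripper_width: 0.0209
gripper_force: 39.4
```

View pics/H.png

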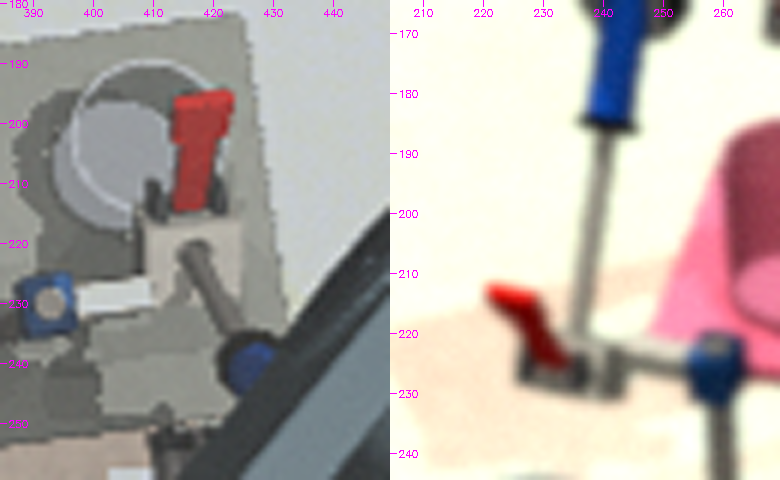

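```bash
python3 -m inch '{"grip":[0,0,0,0,0,0],"dp":[[0.285,0.031,-0.41],[0.285,0.031,-0.41],[0.285,0.031,-0.41],[0.285,0.031,-0.41],[0.285,0.031,-0.41],[0,0,0]],"turn":[0,0,0,0,0,0]}' 30;  python3 -m inch '{"grip":[0,0,0,0,0,0,0],"dp":[[0.285,0.031,-0.41],[0.285,0.031,-0.41],[0.285,0.031,-0.41],[0.285,0.031,-0.41],[0.285,0.031,-0.41],[0.285,0.031,-0.41],[0,0,0]],"turn":[0,0,0,0,0,0,0]}' 30
```

```text
clock: 13.3
tcp_pos: [0.4636, -0.2349, 0.208]
tcp_rot: [-180.0, 0.0, 6.4]
ft_force: [0.5, 0.4, -1.0]
gripper_width: 0.0207
gripper_force: 39.4
clock: 14.18
tcp_pos: [0.4804, -0.233, 0.1833]
tcp_rot: [-180.0, 0.0, 6.4]
ft_force: [0.2, -0.4, -0.9]
gripper_width: 0.0211
gripper_force: 39.4
```

```bash
python3 -m inch '{"grip":[0,0,0,0,0,0,0,0],"dp":[[0.285,0.031,-0.41],[0.285,0.031,-0.41],[0.285,0.031,-0.41],[0.285,0.031,-0.41],[0.285,0.031,-0.41],[0.285,0.031,-0.41],[0.285,0.031,-0.41],[0,0,0]],"turn":[0,0,0,0,0,0,0,0]}' 30; for i in 1; do python3 -m inch '{"grip":[0,0,0],"dp":[[0.11,0.01,-0.16],[0.11,0.01,-0.16],[0,0,0]],"turn":[0,0,0]}' 30; done
```

```text
clock: 15.18
tcp_pos: [0.5003, -0.2307, 0.1543]
tcp_rot: [-180.0, 0.1, 6.4]
ft_force: [-2.0, 0.5, -4.0]
gripper_width: 0.0208
gripper_force: 39.3
clock: 15.55
tcp_pos: [0.5008, -0.2311, 0.1537]
tcp_rot: [-180.0, 0.2, 6.4]
ft_force: [-15.8, 2.5, 12.8]
gripper_width: 0.021
gripper_force: 40.9
```

```bash
python3 -m inch '{"grip":[0,0.6,0.6,0.6,0.6],"dp":[[-0.15,0,0.2],[0,0,0],[0,0,0],[0,0,0],[0,0,0]],"turn":[0,0,0,0,0]}' 30; cat > home.py <<'E'
from asc import *
y=.107;t=np.radians(35); ax=np.array([-np.cos(y)*np.sin(t),-np.sin(y)*np.sin(t),np.cos(t)]); P=np.array([.5371,-.2273,.16])
for n in("scene","top"):
    print(n,"expected flange bottom,flange top,handle top,cap top",proj(n,[P+a*ax for a in(0,.006,.08,.086)]).round(1).tolist())
    cv2.imwrite(f"pics/home_{n}.png",arm.snapshot(n)[:,:,::-1])
asc("pics/home_scene.png","pics/scene0.png",225,262,180,232)
asc("pics/home_top.png","pics/top0.png",400,445,210,250)
E
python3 home.py
```

```text
clock: 16.18
tcp_pos: [0.5015, -0.2309, 0.1541]
tcp_rot: [180.0, -0.0, 6.4]
ft_force: [0.3, -1.4, -0.7]
gripper_width: 0.0514
gripper_force: 0.0
scene expected flange bottom,flange top,handle top,cap top [[235.2, 220.8], [235.6, 218.6], [240.4, 191.2], [240.9, 188.9]]
top expected flange bottom,flange top,handle top,cap top [[416.6, 222.1], [417.2, 223.2], [424.5, 238.3], [425.1, 239.6]]
cols 225 262
180 ########oooo##############o..+o#####o
181 ######o..++..oo###########o++.o#####o
182 #####o.+++++++..o#########o+++o####o+
183 #####o++++++++++.o########o.+.o####o+
184 #####o+++++++++++o#########o+oo####o+
185 ####o.+++++++++++.o########ooo#####o+
186 ####o.++++++++++++o################o+
187 #####o.+++++++++++.oo##############o+
188 ######o+++++++++++.+o#############oo+
189 o#####o+++++++..o+++oo###########oo+.
190 o#####o++++++.o##oo++o##########oo+..
191 o#####o++++++oBBBoo++o##########o+...
192 oo####o++++++BBBBBo+++o#######oo++...
193 oo####o+++++oBBBBBBo++o#####ooo++....
194 ooo###o+++++oBBBBBoo++o#####o++......
195 oo####o+++++oBBBBBo+++oo####o+..+++..
196 +oo###o.++++oBBBBBo+
[... 2800 characters left out ...]

236 oooo##o##o............o###oo#######ooooo##ooo
237 oo######oo...........o####oo########ooooo##oo
238 oo#o#o##o..........oo######oo########oooooo##
239 o#oo###o.oooooooooooo#######oo########oooooo#
240 oo##o#oooooooooooooo#########oo#########ooooo
241 o####oooooooooooooooo#########oo#########oooo
242 #o###oooooooooooooo..o#########ooo########ooo
243 ##o#oooooooooooooo....o########ooooo########o
244 ###oooooooooooooo.......o########ooooo#######
245 ###oooooooooooooo........oo#########oooo#####
246 ##oooooooooooooo...........oo###########ooooo
247 #oooooooooooooo..............ooo######ooooooo
248 #oooooooooooooo..............................
249 oooooooooooooo...............................
```

```bash
python3 -m inch '{"grip":[0.6,0.6,0.6,0.6,0.6,0,0,0,0,0,0,0,0],"dp":[[0,0,2],[0,0,3],[0,0,3],[0,0,3],[0,0,1],[1.5,0.15,0],[1.5,0.15,0],[1.35,0.15,0],[0,0,0],[0,0,-3.5],[0,0,-3.5],[0,0,-3.6],[0,0,0]],"turn":[0,0,0,0,0,0,0,0,0,0,0,0,0]}' 30; python3 - <<'E'
from asc import *
b=arm.snapshot("scene"); cv2.imwrite("pics/l1s.png",b[:,:,::-1])
asc("pics/l1s.png","pics/scene0.png",210,262,180,232)
c,s=np.cos(.107),np.sin(.107)
W=lambda x,z:[.5371+c*x,-.2273+s*x,z]
print(proj("scene",[W(.008,.21),W(.052,.226)]))
E
```

```text
clock: 17.9
tcp_pos: [0.5423, -0.2249, 0.1645]
tcp_rot: [-179.7, 0.3, 6.3]
ft_force: [1.1, 0.8, -0.3]
gripper_width: 0.0001
gripper_force: 0.0
cols 210 262
180 ################################ooo####ooooo+.++++++
181 ###############################o...o#######oo+++++++
182 o#############################o.++.o#######o.+++++++
183 +o###########################o.+++.o#######o++++++++
184 .+o##########################o++++.o######o+++++++++
185 .+oo#########################o++++.o#####o++++++++++
186 ..+o########################o.++++oo####oo+..+++++++
187 ...+o#######################o++++.o#####o+.....+++++
188 ...++o######################o.++.oo####o++..........
189 .....+o######################ooooo####o++...........
190 ...++..o#############################o++............
191 ..++++++o###########################o++.............
192 ...+++++oo#########################o++....+.........
193 ...++++++oo#######################oo+...+.....+.....
194 .....++++.+oooo###################o+...+...++.......
195 ..............+o#################o+...+..+....+++...
196 ...............+o###########
[... 1378 characters left out ...]
+++.....+++++.
221 .....................oooooooooo++++++++++++++++ooooo
222 .......................oooooooooooooooo++++++ooooooo
223 ........................oooooooo..ooooo++++ooooooooo
224 ............................ooo.....ooooooooooBooooo
225 ............................oo...............BBBBBBB
226 .............................................BBBB.BB
227 ..............................................BBBBBB
228 ..............................................BBBBBB
229 ..............................................BBBBBB
230 ......................oooo.....................BBBB.
231 .....................++ooo.......................BB.
[[232.35013787 206.98187767]
 [224.43300422 211.21682329]]
```

```bash
python3 -m inch '{"grip":[0,0,0,0,0,0,0,0,0,0,0,0],"dp":[[1.2,0.13,0.1],[1.2,0.13,0.1],[0.6,0.06,-0.3],[0.6,0.06,-0.3],[0.6,0.06,-0.6],[0.6,0.06,-0.6],[0.4,0.04,-0.7],[0.4,0.04,-0.7],[0.2,0.03,-0.5],[0.1,0,-0.6],[0,0,-0.5],[0,0,0]],"turn":[0,0,0,0,0,0,0,0,0,0,0,0]}' 30;  python3 -m inch '{"grip":[0,0,0,0],"dp":[[0,0,-0.3],[0,0,-0.3],[0,0,-0.3],[0,0,0]],"turn":[0,0,0,0]}' 30
```

```text
clock: 19.45
tcp_pos: [0.6037, -0.2201, 0.1216]
tcp_rot: [-180.0, 0.0, 6.4]
ft_force: [0.8, -0.1, 0.4]
gripper_width: -0.0002
gripper_force: 0.0
clock: 19.95
tcp_pos: [0.6041, -0.2205, 0.1163]
tcp_rot: [179.9, -0.1, 6.4]
ft_force: [-6.8, 4.1, 19.2]
gripper_width: -0.0
gripper_force: 8.9
```

```bash
python3 -m inch '{"grip":[0,0,0,0,0,0,0,0],"dp":[[0,0,2],[0,0,4],[0,0,5],[0,0,5],[-3,-4,2],[-3,-5,0],[-3,-5,0],[0,0,0]],"turn":[0,0,0,0,0,0,0,0]}' 30; python3 - <<'E'
from asc import *
y=.107;t=np.radians(35); ax=np.array([-np.cos(y)*np.sin(t),-np.sin(y)*np.sin(t),np.cos(t)]); P=np.array([.5371,-.2273,.16])
c,s=np.cos(y),np.sin(y); W=lambda x,z:[.5371+c*x,-.2273+s*x,z]
for n,u,v,w,h in(("scene",212,182,36,46),("top",400,180,40,65)):
    print(n,"flange bottom,handle top,cap top",proj(n,[P+a*ax for a in(0,.08,.086)]).round(1).tolist(),"hinge, tip closed",proj(n,[W(.02,.158),W(.094,.149)]).round(1).tolist())
    im=arm.snapshot(n)[:,:,::-1].copy(); cv2.imwrite(f"pics/f_{n}.png",im); h_=cv2.cvtColor(im,cv2.COLOR_BGR2HSV)
    print(u)
    for r in range(v,v+h): print(r,"".join("R" if (q[0]<8 or q[0]>172) and q[1]>150 and q[2]>50 else "B" if 105<q[0]<125 and q[1]>140 and q[2]>25 else "#" if q[2]<45 else "." for q in h_[r,u:u+w]))
E
```

```text
clock: 20.95
tcp_pos: [0.5113, -0.3639, 0.293]
tcp_rot: [180.0, 0.0, 6.0]
ft_force: [-0.4, -0.0, -0.0]
gripper_width: 0.0002
gripper_force: 0.0
scene flange bottom,handle top,cap top [[235.2, 220.8], [240.4, 191.2], [240.9, 188.9]] hinge, tip closed [[232.1, 225.7], [220.1, 245.1]]
212
182 ....................................
183 ....................................
184 ....................................
185 ....................................
186 ....................................
187 ....................................
188 ....................................
189 ....................................
190 ....................................
191 ...........................BBBB.....
192 ..........................BBBBBB....
193 ..........................BBBBBB....
194 ..........................BBBBBB....
195 ..........................BBBBB.....
196 .........................BBBBBB.....
197 .........................BBBBBB.....
198 .........................BBBBBB.....
199 .........................BBBBBB.....
200 .........................BBBBB......
201 ........................BBBBBB
[... 3438 characters left out ...]
.........................
230 ........................................
231 ........................................
232 ........................................
233 ........................................
234 ........................................
235 .........................BBB............
236 .......................BBB.BB...........
237 ......................B.....B...........
238 .....................B..####............
239 .....................B.######...........
240 .....................B.######...........
241 .......................######...........
242 ........................####............
243 ........................................
244 ........................................
```

```bash
python3 -c "
from bench import arm
print(arm.finish_job())"
```

```text
the job is handed in; nothing more can be done
None
```

I put the blue probe fully home in the grey stand, released it, flipped the red lever down to its stop, and handed the job in at about 21 s; the hand-in returned no verdict, but the final images show the probe and the closed lever within about a pixel (roughly 2.5 mm) of where they should be.

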